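# Pin the board holder's hinge

### The arm

A 6-joint arm with a two-finger parallel gripper is mounted at the origin on the work surface. World frame = base frame: x ahead of the robot, y to its left, z up, the work surface at z = 0. Lengths are in m, angles in rad, forces in N, time in s.
With the tool pointing down it reaches from about 0.35 to 0.85 m from the base axis. Payload 8.1 kg.
Tool frame: the origin (TCP) lies at the very end of the fingers, on their centre line; the grasp point (between the pads) lies 19 mm behind it; z points along the fingers, y is the line along which they close (so a half turn about z gives the same grasp; the last joint's range is limited). The gripper opens to 93 mm and grips with 3 to 60 N. Pads are 15 mm wide; open, the fingers measure 128 mm over their backs; the gripper's body (75 mm by 188 mm) begins 65 mm behind the grasp point.
Start: joints at [-1.228, 0.13, 1.488, -0, 1.523, -0.085], TCP at [0.249, -0.546, 0.186] pointing down, gripper open.
Joint ranges: [-2.96, 2.96], [-0.89, 2.26], [0.02, 2.5], [-1.34, 4.48], [0, 2.73], [-2.66, 2.66]. Speed limits (rad/s): [2.39, 2.39, 2.79, 3.14, 3.14, 3.14].

### API

Orientations are given as a rotation vector (axis times angle).
In Python, from plant import read_state, eyes, workorder gives the robot as it stands. The module is installed in compiled form; this text tells all that it offers.
- The arm moves only by the tool play_rows, never from a script. Its argument "targets" is one flat list of numbers, 4 for each row, row after row: the shift along the tool's x, y, z in cm, then the turn about the tool's z in degrees. In form: [dx, dy, dz, roll, dx, dy, dz, roll, ...]. A call has 1 to 8 rows; each row is the pose to reach, as a shift and turn from the pose commanded when the call began, along the tool's axes at that moment; what a row does not reach only later rows make up. A row lasts 1/12 s, in which the tool goes at most 41.7 mm and 7.16 degrees, less where a joint would pass 70% of its speed; a pose out of reach is approached as far as the arm can. A call with a gripper value outside its range is refused whole. "grip" is the finger opening in cm, from 0 to 9.3, set as the call begins (left out, the last holds). The fingers move at their own pace and stop on an object; "grip_force" is the grip in N (left out, the last holds). Time passes only in rows, so rows that repeat a pose let the fingers close. It gives the time, the measured TCP pose, the force, the opening and the grip force at its end, in the units of the state.
- read_state(): the state, without advancing time (a new reading comes with each control period).
- eyes.read_camera(name): name is "scene" or "top"; returns a dict with "image" (420x560x3 uint8, red, green, blue), "vfov" (degrees; the focal length in pixels is half the picture's height over the tangent of half this angle, whatever the lens; pixels are square), "cx", "cy" (the principal point, pixels), "k1" (the pictures are not rectified: a ray, as slopes to the right and down, at radius r is drawn at 1 + k1 r^2 times it, then the intrinsics apply), "cam_to_world" (4x4, takes a point from camera to world coordinates). Camera axes: x right, y up, looking along -z (the intrinsics and any distortion apply to the point x, -y, -z); pixel columns grow to the right and rows downward; lengths in m; the calibration is good to about 2 mm. A picture is of the moment at which its call begins. There is no depth.
- workorder.close_job(): hands the job in; it is judged then, once.
The state is a dict: "t": time; "q": joint angles; "dq": joint speeds; "joint_torque": joint torques, N m; "tool_pos": TCP position; "orientation": TCP orientation; "force": force on the tool from outside, world axes, zero at the start; "wrist_torque": the same for the moment, N m; "opening": finger opening in m; "gripper_force": force on a finger pad.
Only numpy, scipy, OpenCV 4.12 (cv2) and the standard library are available. Lean on these libraries where they do the work, as an engineer would, in place of code of your own. Each camera call takes 0.05 s, during which the arm holds its last target. There are 200 camera calls.

### The job

The circuit-board holder has lost its hinge pin. Draw the square-headed pin from the pin rack and lay it down flat on the rubber mat, let go of it, then take it again across its shank and push it through the holes of the fork and the lug, from the side of the mat and rack, until its head sits fully home against the fork. Leave the other two pins in the rack and do not disturb the bottle, spool, screwdriver and cup.

Things in the scene. Friction and masses are not known exactly. Their poses are not given: they have to be found in the camera images.
- pin: Hinge pin: steel, 66 mm long, about 55 g: round shank 10 mm in diameter, 56 mm long, chamfered tip; square head 16 x 16 mm, 10 mm thick. Origin at the tip's end face; z runs from tip to head; x, y square to the head's flats. Starts upright, head up, in one of the rack's holes, tip 6 mm and head's underside 62 mm above the table.
- pin_tip (a point): centre of the end face of the pin's tip (the pin's own axes)
- pin_shoulder (a point): on the pin's axis at the underside of the square head, 56 mm from the tip; the head lies beyond it, away from the tip
- rack: Pin rack, a fixed wooden block 140 (its x) x 44 (its y) x 46 mm high with three blind holes 11.6 mm in diameter and 40 mm deep in a row along its x, at -45, 0 and 45 mm. Origin at the centre of its underside, z up. Which pin stands in which hole varies.
- disc_pin: Look-alike pin to be left in the rack: same shank, round flat head 22 mm in diameter, 6 mm thick, its top 68 mm above the table. Origin at the tip, z towards the head.
- dome_pin: Look-alike pin to be left in the rack: shank 10 x 52 mm, round domed head 16 mm in diameter, 13 mm high, its top 71 mm above the table. Origin at the tip, z towards the head.
- mat: Black rubber mat fixed on the table, 200 (x) x 200 (y) x 3 mm thick. Origin at the centre of its underside.
- holder: Circuit-board holder, fixed: grey base 85 x 90 x 12 mm with a fork of two upright cheeks 32 mm wide (x), 68 mm high; between them the lug of an arm that rises to a green board 90 to 190 mm out in +x, 130 mm wide, up to 115 mm high. Hole along y, 11.6 mm wide, 50 mm up, through cheek (6), lug (12), cheek (6 mm). Origin under the lug at the table, z up. The pin goes in towards +y.
- hole_mouth (a point): centre of the hole on the outer face of the near (-y) cheek, where the pin enters and against which its head seats; the holder's axes
- hole_exit (a point): centre of the hole on the outer face of the far (+y) cheek, 28 mm beyond the mouth; the holder's axes
- flux_bottle: Bystander: white plastic bottle with black cap, 36 mm in diameter, 95 mm high, standing between rack and mat. Origin at the centre of its underside.
- spool: Bystander: grey solder spool standing on its flange, 48 mm in diameter, 40 mm high. Origin at the centre of its underside.
- screwdriver: Bystander: yellow-handled screwdriver, 160 mm long, up to about 30 mm thick, lying along its x. Origin at its middle, at table height.
- cup: Bystander: grey plastic cup, 60 mm in diameter, 60 mm high. Origin at the centre of its underside.

How it is judged:
On the way:
1. the square-headed pin lies flat on the mat, let go (angle between pin's own z axis and vertical above 1.4 rad and height (world z) of pin_tip below 0.02 m and height (world z) of pin_shoulder below 0.025 m and x of pin_tip in the frame of mat between -0.1 and 0.1 m and y of pin_tip in the frame of mat between -0.1 and 0.1 m and x of pin_shoulder in the frame of mat between -0.1 and 0.1 m and y of pin_shoulder in the frame of mat between -0.1 and 0.1 m and contact force between pin and the fingers below 0.1 N and linear speed of pin below 0.05 m/s), for 0.2 s.
At the end, for the whole second after the job is handed in: The pin runs through both cheeks and the lug from the mouth side: its head within 3 mm of the cheek face, its shoulder within 3 mm of the hole axis, the pin within 0.1 rad of that axis, its tip at least 20 mm out of the far cheek; at rest (under 0.02 m/s) and let go (y of pin_shoulder in the frame of hole_mouth between -0.003 and 0.003 m and x of pin_shoulder in the frame of hole_mouth between -0.003 and 0.003 m and z of pin_shoulder in the frame of hole_mouth between -0.003 and 0.003 m and y of pin_tip in the frame of hole_exit above 0.02 m and angle between the z axis of pin and the y axis of holder, either way round below 0.1 rad and linear speed of pin below 0.02 m/s and contact force between pin and the fingers below 0.1 N); the robot touches nothing.
It fails at once if the white flux bottle is shifted by more than 25 mm or knocked over (distance of flux_bottle from where it was at the start of the episode above 0.025 m or angle between flux_bottle's own z axis and vertical above 0.5 rad).
It fails at once if the solder spool is shifted by more than 25 mm or knocked over (distance of spool from where it was at the start of the episode above 0.025 m or angle between spool's own z axis and vertical above 0.5 rad).
It fails at once if the screwdriver is shifted by more than 25 mm or knocked over (distance of screwdriver from where it was at the start of the episode above 0.025 m).
It fails at once if the cup is shifted by more than 25 mm or knocked over (distance of cup from where it was at the start of the episode above 0.025 m or angle between cup's own z axis and vertical above 0.5 rad).
It fails at once if another pin is taken out of the rack (moved over 20 mm) (distance of any of disc_pin, dome_pin from where it was at the start of the episode above 0.02 m).
It also fails if it takes over 64 s, if anything falls off the work surface, if the arm or the gripper's body presses on something with over 40 N, if the wrist force passes 120 N, or if a joint passes its speed limit or range.

## Working session

There is one attempt and no reset: what is moved stays moved. The work goes in short steps, Python scripts to look and compute and a tool call to move; the robot and the scene stay as the last step left them, time stands still between calls to the robot, and variables do not carry over. Pictures are saved under pics/ and viewed, at most 10 in all, crops included, and the job is handed in when it is done.

Besides the shell and the picture viewer there is one more tool, called after "Emit:" by a JSON object that holds its "name" and its "arguments", one argument or row to a line. play_rows: Moves the arm, as the interface text tells. Its arguments: {"type":"object","properties":{"targets":{"type":"array"},"grip":{"type":"number"},"grip_force":{"type":"number"}},"required":["targets"]}

```bash
mkdir -p pics; cat > h.py <<'E'
import numpy as np, cv2
from plant import read_state, eyes, workorder
from scipy.spatial.transform import Rotation as R
def cam(n):
    c=eyes.read_camera(n); c['f']=210/np.tan(np.radians(c['vfov'])/2); return c
def ray(c,u,v):
    K=np.array([[c['f'],0,c['cx']],[0,c['f'],c['cy']],[0,0,1]])
    a=np.array([(u-c['cx'])/c['f'],(v-c['cy'])/c['f']]); s=a.copy()
    for _ in range(30): s=a/(1+c['k1']*(s@s))
    M=np.array(c['cam_to_world']); d=M[:3,:3]@np.array([s[0],-s[1],-1]); return M[:3,3],d
def onz(c,u,v,z):
    o,d=ray(c,u,v); return o+d*(z-o[2])/d[2]
def two(c1,p1,c2,p2):
    o1,d1=ray(c1,*p1);o2,d2=ray(c2,*p2)
    t=np.linalg.lstsq(np.c_[d1,-d2],o2-o1,rcond=None)[0]
    a=o1+t[0]*d1;b=o2+t[1]*d2; return (a+b)/2,np.linalg.norm(a-b)
def proj(c,p):
    M=np.linalg.inv(np.array(c['cam_to_world'])); q=M[:3,:3]@np.array(p)+M[:3,3]
    s=np.array([q[0]/-q[2],-q[1]/-q[2]]); s=s*(1+c['k1']*(s@s)); return s*c['f']+[c['cx'],c['cy']]
def save(c,name,box=None,scale=1):
    im=c['image'][:,:,::-1]
    if box: im=im[box[1]:box[3],box[0]:box[2]]
    cv2.imwrite('pics/'+name,cv2.resize(im,None,fx=scale,fy=scale,interpolation=cv2.INTER_CUBIC))
E
python3 - <<'E'
from h import *
for n in('scene','top'):
    c=cam(n); save(c,n+'0.png',None,1.4); print(n,c['f'],c['k1'],c['cx'],c['cy'],np.round(c['cam_to_world'],3).tolist())
    np.save('pics/%s0.npy'%n,c,allow_pickle=True)
print(read_state())
E
```

```text
scene 428.26578007701767 -0.1303703360276597 285.62894432223806 212.47548646637455 [[0.692, -0.57, 0.443, 0.945], [0.722, 0.542, -0.431, -0.402], [0.005, 0.618, 0.786, 0.8], [0.0, 0.0, 0.0, 1.0]]
top 413.2251271257375 0.025878550372694775 269.7172442774959 208.97675667267748 [[0.011, 0.985, -0.174, 0.414], [-0.999, 0.017, 0.035, -0.012], [0.038, 0.173, 0.984, 0.796], [0.0, 0.0, 0.0, 1.0]]
{'t': 0.1, 'q': array([-1.22841348e+00,  1.31073501e-01,  1.48917957e+00,  1.20416962e-05,
        1.52298129e+00, -8.53816964e-02]), 'dq': array([-1.26850619e-03, -1.88562544e-03, -2.65822784e-03,  5.82033303e-04,
       -3.54099105e-05,  6.12181044e-05]), 'joint_torque': array([ 7.61870033e-04, -5.61342001e+01, -4.93094766e+01,  7.69340806e-02,
        2.91058305e-02, -8.35673632e-05]), 'tool_pos': array([ 0.24874786, -0.54538925,  0.18539459]), 'orientation': array([-3.06841671e+00, -6.66472877e-01,  3.11565334e-04]), 'force': array([ 0.01860988, -0.65764997,  0.40772487]), 'wrist_torque': array([-0.02900338, -0.09291839, -0.00696006]), 'gripper_force': 0.0, 'opening': 0.0928982108371712}
```

View pics/scene0.png

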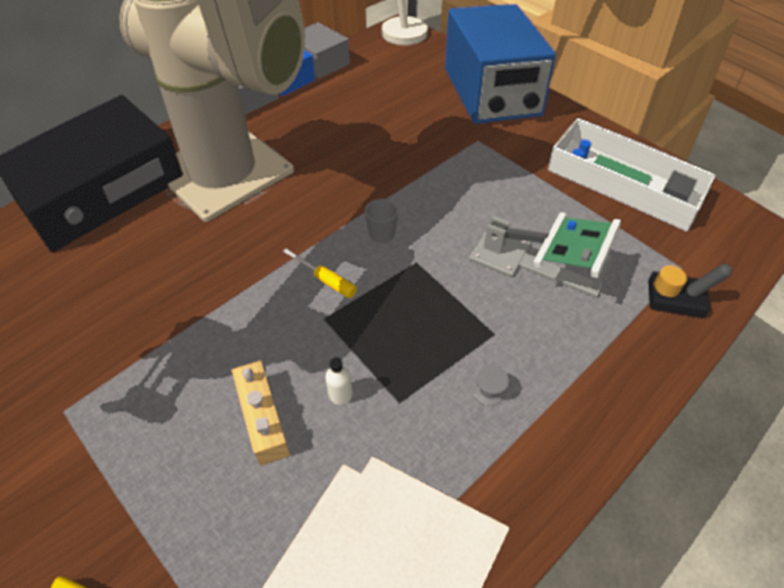

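View pics/top0.png

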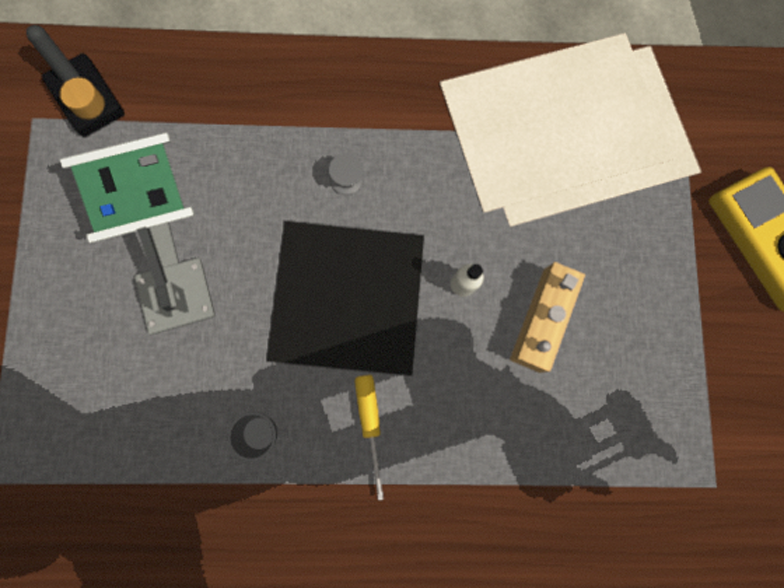

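The two views show the rack at top (550,315), with pins at (568,282), (556,314) and (543,346). The mat is at (345,298), the bottle at (468,278), the fork at (165,290), the screwdriver at (368,410), the cup at (258,433) and the spool at (345,168). All of these are in the 1.4x top picture. Next I'll zoom in on the rack and fork.

```bash
python3 - <<'E'
from h import *
T=np.load('pics/top0.npy',allow_pickle=True).item();S=np.load('pics/scene0.npy',allow_pickle=True).item()
def cr(c,x,y,w,h,s): return cv2.resize(c['image'][y:y+h,x:x+w,::-1],(w*s,h*s),interpolation=cv2.INTER_CUBIC)
a=np.hstack([cr(T,360,180,66,50*2,6)[:300*2],cr(S,160,250,66,100,6)])
cv2.imwrite('pics/z1.png',a)
b=np.hstack([cr(T,88,180,66,60,6),cr(S,330,150,66,60,6)])
cv2.imwrite('pics/z2.png',b)
E
```

```text
(no output)
```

View pics/z1.png

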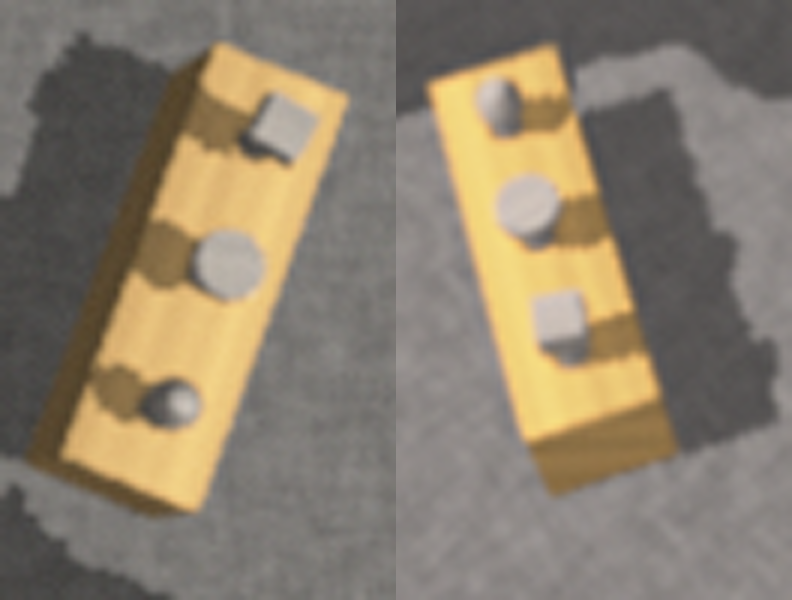

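View pics/z2.png

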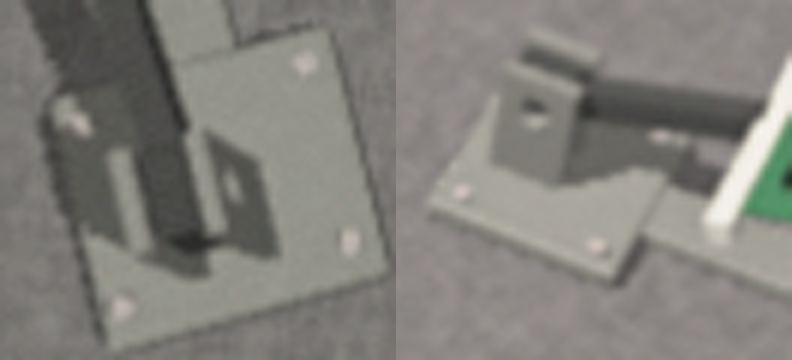

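```bash
cat > m.py <<'E'
from h import *
T=np.load('pics/top0.npy',allow_pickle=True).item();S=np.load('pics/scene0.npy',allow_pickle=True).item()
t1=lambda x,y,x0=360,y0=180:((x+.5)/6-.5+x0,(y+.5)/6-.5+y0)
pr=lambda n,v:print(n,np.round(v,4))
P=[onz(T,*t1(*p),.046) for p in((220,42),(348,97),(200,512),(62,458))]
pr('rack',P);pr('rc',np.mean(P,0)); e=(P[0]+P[1]-P[2]-P[3])/2; pr('len,yaw',[np.linalg.norm(e),np.degrees(np.arctan2(e[1],e[0]))])
ph,sh=t1(284,126),t1(560-396,312,160,250)
pr('pinT',onz(T,*ph,.072));pr('pinS',onz(S,*sh,.072));print(two(T,ph,S,sh))
B=[onz(T,*t1(x,y,88,180),.012) for x,y in((320,28),(390,268),(108,350),(45,110))]
pr('base',B);pr('bc',np.mean(B,0))
for i in range(4):
    e=B[i]-B[i-1]; pr('edge',[np.linalg.norm(e),np.degrees(np.arctan2(e[1],e[0]))])
C=[onz(T,*t1(x,y,88,180),.068) for x,y in((187,137),(205,130),(228,232),(208,236),(108,150),(128,146),(152,244),(133,250))]
pr('cheeks',C);pr('cc',np.mean(C,0))
hs=t1(535-396,113,330,150);ht=t1(233,187,88,180)
pr('hole z=.05 S',onz(S,*hs,.05));pr('T',onz(T,*ht,.05));print(two(T,ht,S,hs))
m=[onz(T,x/1.4,y/1.4,.003) for x,y in((285,222),(423,236),(412,374),(267,360))];pr('mat',m);pr('mc',np.mean(m,0))
pr('bottle',onz(T,475/1.4,271/1.4,.095))
pr('spool',onz(T,346/1.4,167/1.4,.04))
pr('scr',[onz(T,366/1.4,376/1.4,.015),onz(T,372/1.4,437/1.4,.015)])
E
python3 m.py
```

```text
rack [[ 0.5936 -0.2766  0.046 ]
 [ 0.5767 -0.3162  0.046 ]
 [ 0.4474 -0.2642  0.046 ]
 [ 0.4631 -0.2227  0.046 ]]
rc [ 0.5202 -0.2699  0.046 ]
len,yaw [  0.1403 -22.1695]
pinT [ 0.5618 -0.2858  0.072 ]
pinS [ 0.5606 -0.2843  0.072 ]
(array([ 0.56154136, -0.28483084,  0.07403066]), np.float64(0.0004028067052185998))
base [[0.5965 0.2076 0.012 ]
 [0.5194 0.1809 0.012 ]
 [0.4923 0.2659 0.012 ]
 [0.5681 0.2914 0.012 ]]
bc [0.5441 0.2364 0.012 ]
edge [  0.0884 -71.2814]
edge [ 8.160000e-02 -1.609074e+02]
edge [8.920000e-02 1.076825e+02]
edge [ 0.0799 18.5921]
cheeks [[0.5498 0.2283 0.068 ]
 [0.552  0.2232 0.068 ]
 [0.5218 0.2144 0.068 ]
 [0.5205 0.2201 0.068 ]
 [0.5455 0.2507 0.068 ]
 [0.5468 0.245  0.068 ]
 [0.5179 0.2359 0.068 ]
 [0.5161 0.2412 0.068 ]]
cc [0.5338 0.2324 0.068 ]
hole z=.05 S [0.5366 0.2223 0.05  ]
T [0.5382 0.2195 0.05  ]
(array([0.53802899, 0.21913684, 0.05300672]), np.float64(0.001227757042784816))
mat [[ 0.6532  0.0913  0.003 ]
 [ 0.637  -0.1043  0.003 ]
 [ 0.4425 -0.0888  0.003 ]
 [ 0.459   0.1081  0.003 ]]
mc [0.5479 0.0016 0.003 ]
bottle [ 0.5675 -0.1585  0.095 ]
spool [0.7223 0.0061 0.04  ]
scr [[ 0.4387 -0.026   0.015 ]
 [ 0.3597 -0.035   0.015 ]]
```

The square pin stands in the rack hole at the +x end, at about (0.561, -0.285), with its flats near 56°. The hole mouth is near (0.538, 0.220), with the holder yawed about 18°. Going over the pin now.

Emit:
{"name": "play_rows", "arguments": {
  "targets": [39.2,-10.7,2,-120,39.2,-10.7,2,-120,39.2,-10.7,2,-120,39.2,-10.7,2,-120,39.2,-10.7,2,-120,39.2,-10.7,2,-120,39.2,-10.7,2,-120,39.2,-10.7,2,-120],
  "grip": 4.5,
  "grip_force": 25
}}

```text
t: 0.77
tool_pos: [0.5058, -0.3311, 0.1694]
orientation: [-2.368, -2.064, 0.0]
force: [0.8, -1.1, 0.4]
opening: 0.0465
gripper_force: 0.0
```

```bash
cat > go.py <<'E'
import sys
from h import *
x,y,z,yaw=map(float,sys.argv[1:])
s=read_state();M=R.from_rotvec(s['orientation']).as_matrix()
d=M.T@(np.array([x,y,z])-s['tool_pos'])*100
cy=np.degrees(np.arctan2(M[1,1],M[0,1]))
r=(cy-yaw+180)%360-180
print('t',s['t'],'pos',s['tool_pos'].round(4),'yaw',round(cy,1),'move',d.round(2),'roll',round(r,1),'F',s['force'].round(1),'open',round(s['opening'],4),'q6',s['q'][5].round(2))
E
python3 go.py .5612 -.285 .15 56
```

```text
t 0.7667 pos [ 0.5058 -0.3311  0.1694] yaw -7.8 move [5.32 4.86 1.94] roll -63.8 F [ 0.8 -1.1  0.4] open 0.0465 q6 -0.53
```

Emit:
{"name": "play_rows", "arguments": {
  "targets": [5.3,4.9,2,-62,5.3,4.9,2,-62,5.3,4.9,2,-62,5.3,4.9,2,-62,5.3,4.9,2,-62,5.3,4.9,2,-62,5.3,4.9,2,-62,5.3,4.9,2,-62]
}}

```text
t: 1.43
tool_pos: [0.5605, -0.2871, 0.1492]
orientation: [-1.088, -2.946, -0.0]
force: [-0.2, -0.4, -0.0]
opening: 0.0454
gripper_force: 0.0
```

```bash
python3 go.py .5612 -.285 .09 56
```

```text
t 1.4333 pos [ 0.5605 -0.2871  0.1492] yaw 49.5 move [0.08 0.2  5.92] roll -6.5 F [-0.2 -0.4 -0. ] open 0.0454 q6 -1.42
```

Emit:
{"name": "play_rows", "arguments": {
  "targets": [0.1,0.2,3,-6.5,0.1,0.2,6,-6.5,0.1,0.2,7,-6.5,0.1,0.2,7,-6.5]
}}

```text
t: 1.77
tool_pos: [0.5584, -0.2834, 0.0754]
orientation: [-0.928, -2.993, -0.003]
force: [-0.2, 0.3, -0.1]
opening: 0.0451
gripper_force: 0.0
```

```bash
python3 - <<'E'
from h import *
T=cam('top');S=cam('scene')
a=np.hstack([cv2.resize(c['image'][y:y+80,x:x+66,::-1],None,fx=6,fy=6,interpolation=cv2.INTER_CUBIC) for c,x,y in((T,370,165),(S,155,255))])
cv2.imwrite('pics/z3.png',a)
E
python3 go.py .5612 -.285 .059 56
```

```text
t 1.8667 pos [ 0.5612 -0.2852  0.0802] yaw 55.6 move [0.01 0.02 2.12] roll -0.4 F [ 0.9 -0.6  0.8] open 0.0449 q6 -1.52
```

View pics/z3.png

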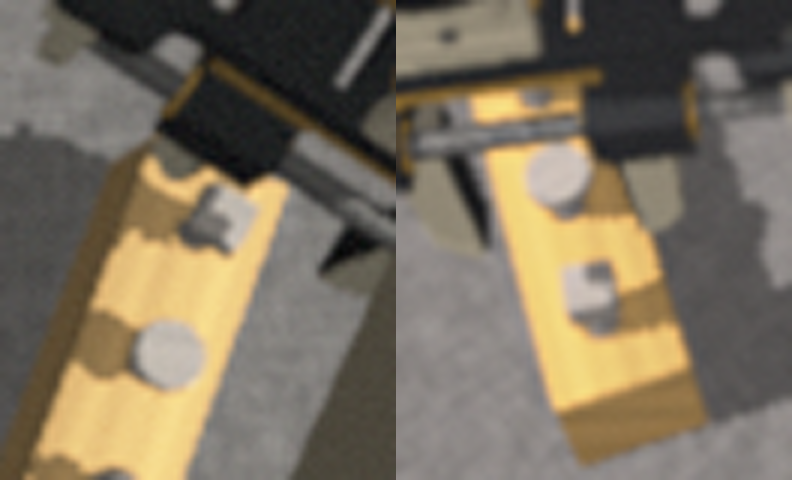

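```bash
python3 - <<'E'
from h import *
T=np.load('pics/top0.npy',allow_pickle=True).item();S=np.load('pics/scene0.npy',allow_pickle=True).item()
s=read_state();p=s['tool_pos'];M=R.from_rotvec(s['orientation']).as_matrix()
for n,c,x,y in(('T',T,370,165),('S',S,155,255)):
    for nm,q in (('tcp',p),('f+',p+M[:,1]*.031),('f-',p-M[:,1]*.031),('head',np.array([.5615,-.285,.072]))):
        print(n,nm,((proj(c,q)-[x,y]+.5)*6).round())
# refined head centre from this picture
ph=((222+.5)/6-.5+370,(214+.5)/6-.5+165);sh=((588-396+.5)/6-.5+155,(288+.5)/6-.5+255)
print(onz(T,*ph,.072),onz(S,*sh,.072))
E
```

```text
T tcp [233. 213.]
T f+ [145. 154.]
T f- [321. 273.]
T head [222. 218.]
S tcp [189. 274.]
S f+ [288. 260.]
S f- [ 89. 287.]
S head [195. 286.]
[ 0.56244731 -0.28519375  0.072     ] [ 0.56185757 -0.28604697  0.072     ]
```

The picture shows the square head at about (222,214) in the top crop and (588,288) in the scene crop. It lies between the fingers and within 2 mm of the TCP, so I'm going down.

Emit:
{"name": "play_rows", "arguments": {
  "targets": [0.1,0,1,-0.4,0.1,0,2.1,-0.4,0.1,0,2.1,-0.4,0.1,0,2.1,-0.4]
}}

```text
t: 2.2
tool_pos: [0.56, -0.2844, 0.0582]
orientation: [-0.918, -3.003, -0.001]
force: [-0.0, 0.4, 0.1]
opening: 0.0448
gripper_force: 0.0
```

Emit:
{"name": "play_rows", "arguments": {
  "targets": [0,0,0,0,0,0,0,0,0,0,0,0,0,0,0,0,0,0,0,0,0,0,0,0],
  "grip": 0
}}

```text
t: 2.7
tool_pos: [0.5607, -0.2848, 0.0591]
orientation: [0.918, 3.004, -0.0]
force: [-0.4, -0.4, 0.6]
opening: 0.0097
gripper_force: 0.0
```

```bash
python3 go.py .5612 -.285 .18 56
```

```text
t 2.7 pos [ 0.5607 -0.2848  0.0591] yaw 56.0 move [-6.000e-02  1.000e-02 -1.209e+01] roll 0.0 F [-0.4 -0.4  0.6] open 0.0097 q6 -1.53
```

Emit:
{"name": "play_rows", "arguments": {
  "targets": [0,0,0,0]
}}

```text
t: 2.78
tool_pos: [0.5607, -0.2847, 0.0591]
orientation: [0.918, 3.004, 0.0]
force: [0.6, 0.5, 0.9]
opening: 0.0036
gripper_force: 0.0
```

```bash
python3 - <<'E'
from h import *
T=cam('top');S=cam('scene')
a=np.hstack([cv2.resize(c['image'][y:y+80,x:x+66,::-1],None,fx=6,fy=6,interpolation=cv2.INTER_CUBIC) for c,x,y in((T,370,165),(S,155,255))])
cv2.imwrite('pics/z4.png',a)
s=read_state();print(s['opening'],s['gripper_force'],s['force'])
E
```

```text
0.00043450630837135577 0.0 [-0.24571246 -0.63920955 -0.30555038]
```

View pics/z4.png

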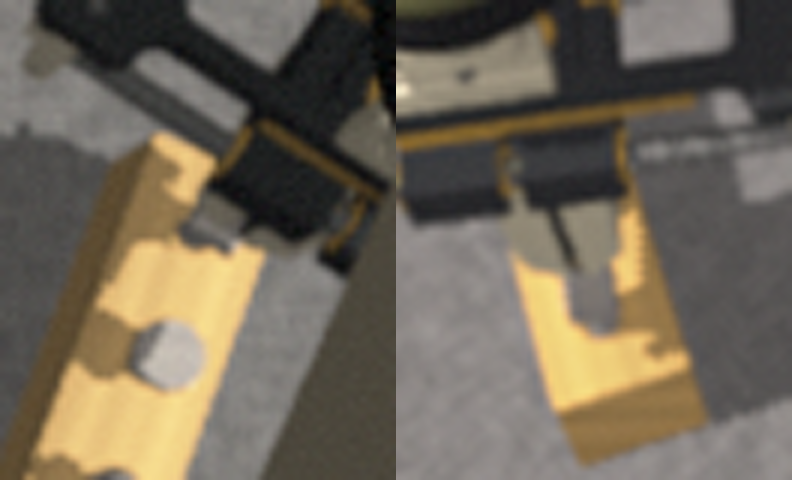

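```bash
python3 - <<'E'
from h import *
T=np.load('pics/top0.npy',allow_pickle=True).item();S=np.load('pics/scene0.npy',allow_pickle=True).item()
g=lambda x,y,a,b:((x+.5)/6-.5+a,(y+.5)/6-.5+b)
for a in((238,243),(245,235)):
  for b in((578-396,270),): print(two(T,g(*a,370,165),S,g(*b,155,255)))
p=read_state()['tool_pos']
for n,c,x,y in(('T',T,370,165),('S',S,155,255)): print(n,((proj(c,p)-[x,y]+.5)*6).round())
E
```

```text
(array([ 0.55441594, -0.28675249,  0.07446179]), np.float64(0.00448122848726715))
(array([ 0.55626161, -0.28744956,  0.07809541]), np.float64(0.004777277761775001))
T [206. 229.]
S [201. 302.]
```

The fingers closed on nothing. Both views show their visible ends above the head, so I'll open, go 11 mm lower (still clear of the rack top) and close again.

Emit:
{"name": "play_rows", "arguments": {
  "targets": [0,0,0,0,0,0,0,0,0,0,0,0,0,0,0,0],
  "grip": 4.5
}}

```text
t: 3.22
tool_pos: [0.5606, -0.2847, 0.0589]
orientation: [-0.918, -3.004, -0.0]
force: [0.6, -0.7, -0.4]
opening: 0.0227
gripper_force: 0.0
```

Emit:
{"name": "play_rows", "arguments": {
  "targets": [0,0,0.6,0,0,0,1.1,0,0,0,1.1,0,0,0,1.1,0]
}}

```text
t: 3.55
tool_pos: [0.56, -0.2843, 0.0469]
orientation: [-0.918, -3.003, -0.001]
force: [0.8, -1.2, 0.3]
opening: 0.044
gripper_force: 0.0
```

Emit:
{"name": "play_rows", "arguments": {
  "targets": [0,0,0,0,0,0,0,0,0,0,0,0,0,0,0,0,0,0,0,0,0,0,0,0,0,0,0,0],
  "grip": 0
}}

```text
t: 4.13
tool_pos: [0.5606, -0.2847, 0.048]
orientation: [0.918, 3.004, -0.0]
force: [0.2, -0.8, -0.5]
opening: 0.003
gripper_force: 0.0
```

```bash
python3 - <<'E'
from h import *
T=cam('top');S=cam('scene');p=read_state()['tool_pos']; L=[]
for c,x,y in((T,380,175),(S,160,268)):
    im=cv2.resize(c['image'][y:y+60,x:x+40,::-1],None,fx=10,fy=10,interpolation=cv2.INTER_CUBIC)
    q=((proj(c,p)-[x,y]+.5)*10).round().astype(int); cv2.circle(im,tuple(int(v) for v in q),4,(0,0,255),1); 
    q=((proj(c,[.562,-.2855,.072])-[x,y]+.5)*10).round().astype(int); cv2.circle(im,tuple(int(v) for v in q),4,(0,255,0),1); L.append(im)
cv2.imwrite('pics/z5.png',np.hstack(L)); s=read_state(); print(s['opening'],s['tool_pos'])
E
```

```text
0.0006230336517641971 [ 0.56061507 -0.28471911  0.048003  ]
```

View pics/z5.png

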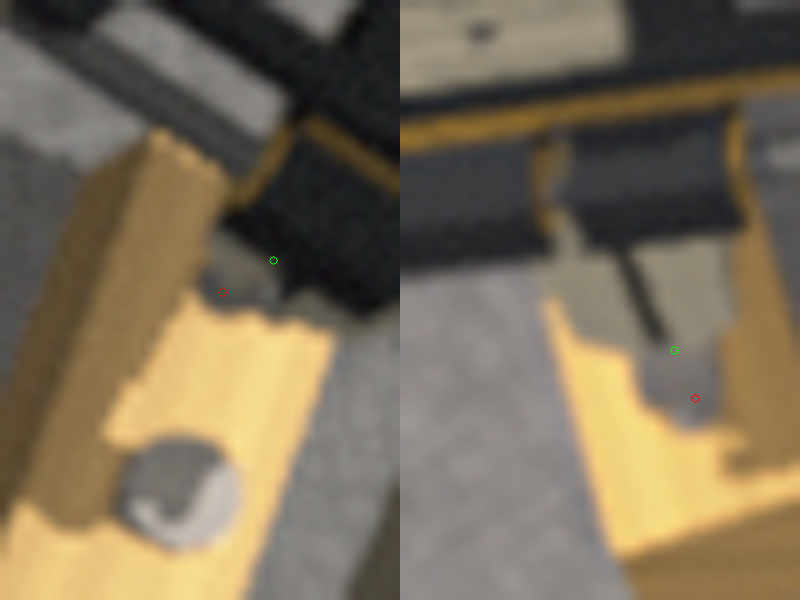

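The picture shows the closed fingertips ending at the head's top, at about (660,340) in the scene half, with the head just below them. So the real tips sit higher than the reported TCP. I'll open and go down in small steps, watching the force.

Emit:
{"name": "play_rows", "arguments": {
  "targets": [0,0,0,0,0,0,0,0,0,0,0,0,0,0,0,0,0,0,0,0,0,0,0,0],
  "grip": 4.5
}}

```text
t: 4.73
tool_pos: [0.5606, -0.2847, 0.048]
orientation: [-0.918, -3.004, 0.0]
force: [0.1, -0.3, -0.6]
opening: 0.0361
gripper_force: 0.0
```

Emit:
{"name": "play_rows", "arguments": {
  "targets": [0,0,0.15,0,0,0,0.3,0,0,0,0.3,0]
}}

```text
t: 4.98
tool_pos: [0.5603, -0.2845, 0.0444]
orientation: [-0.918, -3.004, -0.0]
force: [0.0, -0.9, -0.0]
opening: 0.0445
gripper_force: 0.0
```

Emit:
{"name": "play_rows", "arguments": {
  "targets": [0,0,0.15,0,0,0,0.3,0,0,0,0.3,0]
}}

```text
t: 5.23
tool_pos: [0.5603, -0.2846, 0.0415]
orientation: [-0.918, -3.004, -0.0]
force: [-0.3, -0.8, 0.4]
opening: 0.0452
gripper_force: 0.0
```

Emit:
{"name": "play_rows", "arguments": {
  "targets": [0,0,0.2,0,0,0,0.4,0,0,0,0.6,0,0,0,0.6,0]
}}

```text
t: 5.57
tool_pos: [0.5602, -0.2845, 0.0353]
orientation: [-0.918, -3.003, -0.0]
force: [-0.5, 0.1, -0.2]
opening: 0.0448
gripper_force: 0.0
```

Emit:
{"name": "play_rows", "arguments": {
  "targets": [0,0,0,0,0,0,0,0,0,0,0,0,0,0,0,0,0,0,0,0,0,0,0,0,0,0,0,0],
  "grip": 1
}}

```text
t: 6.15
tool_pos: [0.5607, -0.2847, 0.0361]
orientation: [0.918, 3.004, -0.0]
force: [0.1, 0.6, 0.7]
opening: 0.0149
gripper_force: 24.9
```

The pin is gripped (opening 14.9 mm, 24.9 N). Now I'll lift it.

Emit:
{"name": "play_rows", "arguments": {
  "targets": [0,0,-2,0,0,0,-4,0,0,0,-7,0,0,0,-10,0,0,0,-11.5,0,0,0,-11.5,0,0,0,-11.5,0]
}}

```text
t: 6.73
tool_pos: [0.5612, -0.2851, 0.1518]
orientation: [0.918, 3.002, -0.001]
force: [-0.2, 0.3, -0.7]
opening: 0.0149
gripper_force: 24.9
```

```bash
python3 - <<'E'
from h import *
T=cam('top');S=cam('scene');L=[]
for c,x,y,w in((T,380,140,55),(S,155,220,45)):
    L.append(cv2.resize(c['image'][y:y+75,x:x+w,::-1],None,fx=8,fy=8,interpolation=cv2.INTER_CUBIC))
cv2.imwrite('pics/z6.png',np.hstack(L)); s=read_state(); print(s['opening'],s['tool_pos'],s['gripper_force'],proj(S,s['tool_pos']),proj(T,s['tool_pos']))
E
python3 go.py .54 .02 .145 18
```

```text
0.015233426658488265 [ 0.5596606  -0.28414869  0.14888939] 24.940229058265686 [178.67076424 281.16918306] [423.35803698 192.72252843]
t 6.8333 pos [ 0.5597 -0.2841  0.1489] yaw 56.0 move [18.64 24.12  0.44] roll 38.0 F [ 0.1 -0.3 -0.6] open 0.0152 q6 -1.53
```

View pics/z6.png

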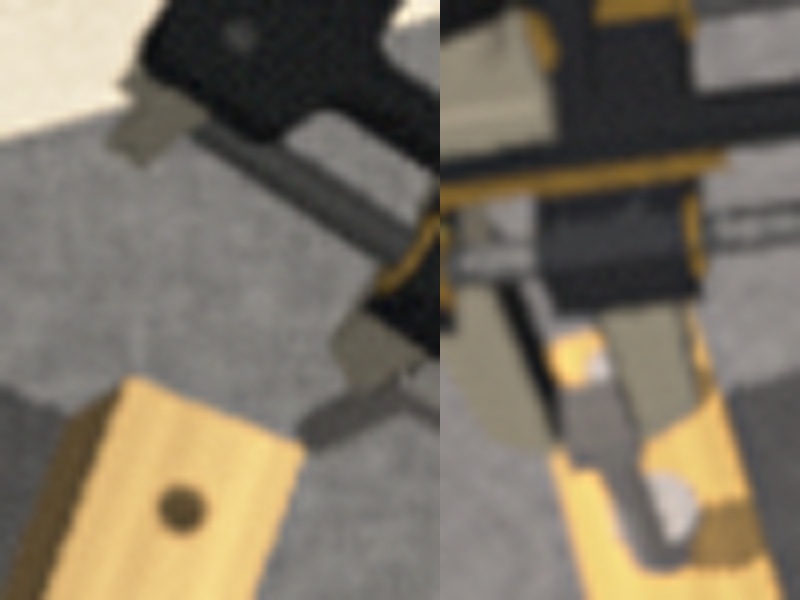

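The picture shows the pin drawn: head at about (590,410) and tip at (665,560) in the scene half, and the rack hole empty. I'll check its tilt numerically.

```bash
python3 - <<'E'
from h import *
T=np.load('pics/top0.npy',allow_pickle=True).item();S=np.load('pics/scene0.npy',allow_pickle=True).item()
p=np.array([.5597,-.2841,.1489])
for dz in(.036,.026,-.03): print(dz,((proj(S,p+[0,0,dz])-[155,220]+.5)*8+[440,0]).round(),((proj(T,p+[0,0,dz])-[380,140]+.5)*8).round())
g=lambda x,y,a,b:((x+.5)/8-.5+a,(y+.5)/8-.5+b)
print('tip',two(T,g(310,440,380,140),S,g(672-440,565,155,220)))
E
```

```text
0.036 [600. 409.] [427. 386.]
0.026 [610. 433.] [405. 397.]
-0.03 [660. 559.] [293. 456.]
tip (array([ 0.56341081, -0.28500247,  0.12205828]), np.float64(0.0038921785672917783))
```

Emit:
{"name": "play_rows", "arguments": {
  "targets": [2.3,3,0.2,5,4.6,6,0.2,10,7,9,0.2,15,9.3,12,0.2,20,11.6,15,0.2,25,14,18,0.2,30,16.3,21,0.2,35,18.6,24.1,0.2,38]
}}

```text
t: 7.5
tool_pos: [0.5391, 0.0208, 0.1465]
orientation: [-1.851, -2.534, 0.003]
force: [0.5, -0.1, -1.5]
opening: 0.015
gripper_force: 24.9
```

Emit:
{"name": "play_rows", "arguments": {
  "targets": [0,0,2,0,0,0,5,0,0,0,8,0,0,0,10,0,0,0,10,0,0,0,10,0]
}}

```text
t: 8.0
tool_pos: [0.5384, 0.0193, 0.0462]
orientation: [-1.843, -2.538, 0.005]
force: [0.3, 0.2, 0.6]
opening: 0.0152
gripper_force: 24.9
```

```bash
python3 go.py .54 .02 .033 18
```

```text
t 8.0 pos [0.5384 0.0193 0.0462] yaw 18.0 move [0.01 0.18 1.32] roll 0.0 F [0.3 0.2 0.6] open 0.0152 q6 -0.37
```

Next I'll lower until the tip touches, stepping and watching the force.

Emit:
{"name": "play_rows", "arguments": {
  "targets": [0,0,0.5,0,0,0,0.9,0,0,0,0.9,0]
}}

```text
t: 8.25
tool_pos: [0.5417, 0.019, 0.0404]
orientation: [1.846, 2.541, 0.001]
force: [-0.3, 0.1, -0.6]
opening: 0.0151
gripper_force: 24.9
```

Emit:
{"name": "play_rows", "arguments": {
  "targets": [0,0,0.2,0,0,0,0.4,0,0,0,0.4,0]
}}

```text
t: 8.5
tool_pos: [0.5412, 0.0191, 0.036]
orientation: [1.846, 2.541, 0.0]
force: [-0.4, 0.0, -0.5]
opening: 0.0153
gripper_force: 24.9
```

Emit:
{"name": "play_rows", "arguments": {
  "targets": [0,0,0.1,0,0,0,0.2,0,0,0,0.2,0]
}}

```text
t: 8.75
tool_pos: [0.5411, 0.0191, 0.0338]
orientation: [-1.847, -2.541, 0.0]
force: [0.1, 0.3, -0.1]
opening: 0.0152
gripper_force: 24.9
```

Emit:
{"name": "play_rows", "arguments": {
  "targets": [0,0,0.1,0,0,0,0.2,0,0,0,0.2,0]
}}

```text
t: 9.0
tool_pos: [0.542, 0.019, 0.0329]
orientation: [1.846, 2.541, 0.001]
force: [-1.4, 0.1, 4.5]
opening: 0.015
gripper_force: 25.0
```

Emit:
{"name": "play_rows", "arguments": {
  "targets": [0,0,0.1,0,0,0,0.2,0,0,0,0.2,0]
}}

```text
t: 9.25
tool_pos: [0.5433, 0.0189, 0.0325]
orientation: [1.844, 2.539, 0.003]
force: [-1.4, 0.2, 13.8]
opening: 0.0152
gripper_force: 25.3
```

Emit:
{"name": "play_rows", "arguments": {
  "targets": [0,0,-0.15,0,0,0,-0.15,0,-0.8,0,-0.1,0,-1.6,0,0.05,0,-2.3,0,0.3,0,-2.3,0,0.3,0],
  "grip_force": 4
}}

```text
t: 9.75
tool_pos: [0.5487, -0.0046, 0.0266]
orientation: [1.848, 2.54, -0.001]
force: [0.4, -2.0, 5.6]
opening: 0.0157
gripper_force: 4.0
```

```bash
python3 - <<'E'
from h import *
T=cam('top');S=cam('scene');s=read_state();print(s['opening'],s['tool_pos'],s['gripper_force'],s['force'])
L=[]
for c in (T,S):
    u,v=proj(c,s['tool_pos']).astype(int); x,y=u-25,v-30
    L.append(cv2.resize(c['image'][y:y+60,x:x+50,::-1],None,fx=8,fy=8,interpolation=cv2.INTER_CUBIC))
cv2.imwrite('pics/z7.png',np.hstack(L))
E
```

```text
0.015838306346936462 [ 0.54839506 -0.0035721   0.02683183] 4.022022038698196 [-0.0326726  -1.9599605   3.80481225]
```

View pics/z7.png

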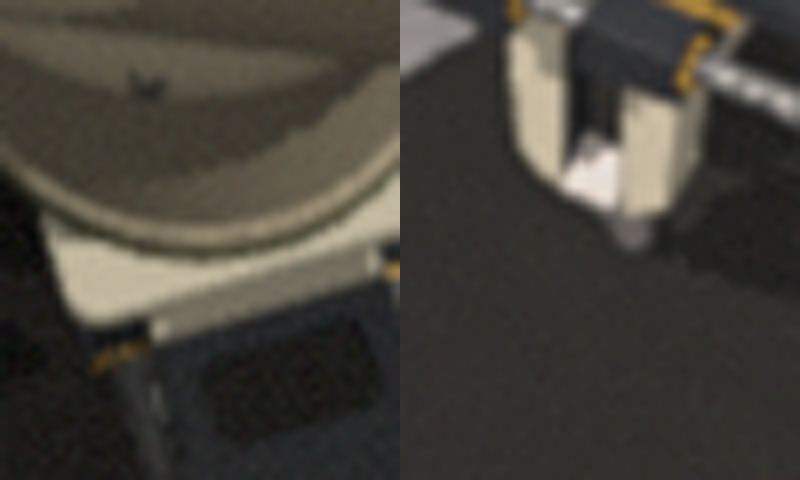

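The picture shows the bright head at (595,180) between the fingers, tilting the intended way. I'll carry the arc on.

Emit:
{"name": "play_rows", "arguments": {
  "targets": [-0.6,0,0.25,0,-1.2,0,0.65,0,-1.8,0,1.1,0,-2.25,0,1.55,0,-2.65,0,2.1,0,-3,0,2.6,0,-3.2,0,3,0,-3.2,0,3,0]
}}

```text
t: 10.52
tool_pos: [0.557, -0.0333, -0.0048]
orientation: [-1.846, -2.539, 0.002]
force: [0.2, 0.4, 0.1]
opening: 0.0158
gripper_force: 4.0
```

Emit:
{"name": "play_rows", "arguments": {
  "targets": [0,0,0,0,0,0,0,0,0,0,0,0],
  "grip": 4
}}

```text
t: 10.77
tool_pos: [0.5582, -0.0329, -0.0028]
orientation: [1.846, 2.542, 0.0]
force: [-0.5, 0.8, 0.2]
opening: 0.0311
gripper_force: 0.0
```

Emit:
{"name": "play_rows", "arguments": {
  "targets": [0,0,0,0,0,0,0,0,0,0,-4,0,0,0,-8,0,0,-4,-12,0,-3,-8,-12,0,-7,-12,-12,0,-7,-16,-12,0]
}}

```text
t: 11.43
tool_pos: [0.4495, -0.1359, 0.1186]
orientation: [1.842, 2.539, 0.001]
force: [0.2, -1.2, 0.2]
opening: 0.0399
gripper_force: 0.0
```

```bash
python3 go.py .54 0 .1 18; python3 - <<'E'
from h import *
L=[]
for n in('top','scene'):
    c=cam(n); np.save('pics/%s1.npy'%n,c,allow_pickle=True)
    u,v=proj(c,[.547,.0,.01]).astype(int); x,y=u-33,v-33; print(n,x,y)
    im=c['image'][y:y+66,x:x+66,::-1]
    L.append(cv2.resize(im,None,fx=6,fy=6,interpolation=cv2.INTER_CUBIC))
    g=c['image'].max(2)[y:y+66,x:x+66]; print(np.sort(g.ravel())[::-400])
cv2.imwrite('pics/z8.png',np.hstack(L))
E
```

```text
t 11.4333 pos [ 0.4495 -0.1359  0.1186] yaw 18.1 move [10.11 12.81  1.86] roll 0.1 F [ 0.2 -1.2  0.2] open 0.0399 q6 -0.72
top 215 178
[183  37  35  34  32  30  25  23  21  20  18]
scene 257 198
[209  84  52  51  50  49  43  37  35  35  33]
```

View pics/z8.png

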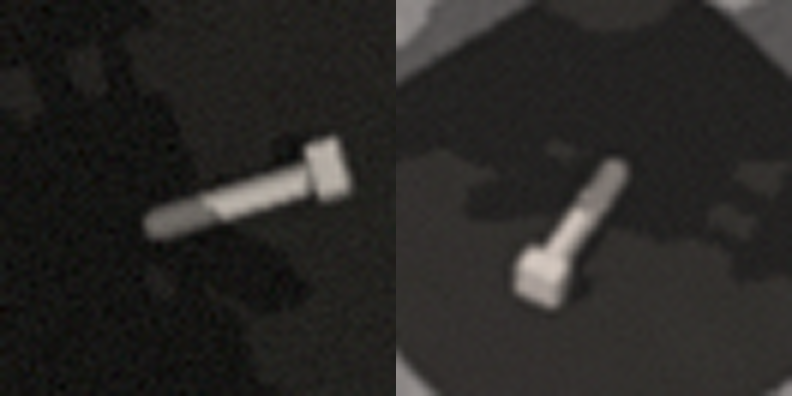

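The picture shows the pin lying free on the mat. In the top half its tip is at (148,226) and its head at (328,168); the tip points toward the holder. I'll measure it with a mask, and measure the hole again.

```bash
python3 - <<'E'
from h import *
T=np.load('pics/top1.npy',allow_pickle=True).item()
x,y=215,178
g=cv2.GaussianBlur(T['image'].max(2)[y:y+66,x:x+66],(3,3),0)
n,l,st,ce=cv2.connectedComponentsWithStats((g>62).astype(np.uint8))
k=1+np.argmax(st[1:,4]); vv,uu=np.nonzero(l==k); print(st[k])
W=np.array([onz(T,u+x,v+y,.0105)[:2] for u,v in zip(uu,vv)])
m=W.mean(0);U,_,V=np.linalg.svd(W-m); d=V[0]; d=d if d[1]>0 else -d
s=(W-m)@d; print('dir',np.degrees(np.arctan2(d[1],d[0])),'len',np.ptp(s))
t=m+d*s.max(); sh=(s>s.min()+.016); c=W[sh].mean(0);U,_,V=np.linalg.svd(W[sh]-c); e=V[0]*np.sign(V[0][1])
print('shank dir',np.degrees(np.arctan2(e[1],e[0])),'c',c,'tip',c+e*((W-c)@e).max(),'head end',c+e*((W-c)@e).min())
tip=c+e*((W-c)@e).max(); print('grasp 44mm from tip',tip-e*.044)
E
```

```text
[ 24  22  35  18 235]
dir 109.29818612321407 len 0.0677858044957636
shank dir 107.23523366347047 c [ 0.54779206 -0.00774719] tip [0.53969532 0.01835233] head end [ 0.55979105 -0.04642545]
grasp 44mm from tip [ 0.55273232 -0.02367191]
```

```bash
python3 go.py .5527 -.0237 .03 17.5
```

```text
t 11.5333 pos [ 0.445  -0.1367  0.1165] yaw 17.8 move [ 7.48 13.72  8.62] roll 0.3 F [0.2 0.1 1.1] open 0.0401 q6 -0.72
```

Emit:
{"name": "play_rows", "arguments": {
  "targets": [2,3.5,0,0.3,4,7,0,0.3,6,10.5,0,0.3,7.5,13.7,2,0.3,7.5,13.7,5,0.3,7.5,13.7,8,0.3,7.5,13.7,8.6,0.3,7.5,13.7,8.6,0.3],
  "grip": 3.5
}}

```text
t: 12.2
tool_pos: [0.553, -0.0192, 0.0276]
orientation: [-1.849, -2.533, 0.004]
force: [0.7, -0.5, -0.0]
opening: 0.0348
gripper_force: 0.0
```

Emit:
{"name": "play_rows", "arguments": {
  "targets": [0,0,0,0,0,0,0,0]
}}

```text
t: 12.37
tool_pos: [0.5572, -0.0205, 0.0328]
orientation: [1.852, 2.534, 0.003]
force: [0.4, 0.4, -0.1]
opening: 0.0351
gripper_force: 0.0
```

```bash
python3 go.py .5527 -.0237 -.008 17.5
```

```text
t 12.3667 pos [ 0.5572 -0.0205  0.0328] yaw 17.7 move [-0.16 -0.54  4.08] roll 0.2 F [ 0.4  0.4 -0.1] open 0.0351 q6 -0.44
```

Emit:
{"name": "play_rows", "arguments": {
  "targets": [0,0,1,0,0,0,2,0,0,0,3,0,0,0,3,0,0,0,3,0,0,0,3,0]
}}

```text
t: 12.87
tool_pos: [0.5554, -0.0201, 0.0002]
orientation: [-1.853, -2.536, 0.0]
force: [-0.7, -0.0, 0.5]
opening: 0.0354
gripper_force: 0.0
```

```bash
python3 go.py .5527 -.0237 -.008 17.5
```

```text
t 12.8667 pos [ 5.554e-01 -2.010e-02  2.000e-04] yaw 17.7 move [-0.26 -0.36  0.82] roll 0.2 F [-0.7 -0.   0.5] open 0.0354 q6 -0.44
```

Emit:
{"name": "play_rows", "arguments": {
  "targets": [-0.25,-0.35,0,0,-0.25,-0.35,0.5,0,-0.25,-0.35,1,0,-0.25,-0.35,1,0,-0.25,-0.35,1,0]
}}

```text
t: 13.28
tool_pos: [0.5525, -0.0235, -0.0102]
orientation: [-1.853, -2.536, 0.001]
force: [-0.6, -0.0, -0.4]
opening: 0.0349
gripper_force: 0.0
```

Emit:
{"name": "play_rows", "arguments": {
  "targets": [0,0,0.15,0,0,0,0.3,0,0,0,0.3,0]
}}

```text
t: 13.53
tool_pos: [0.5529, -0.0235, -0.0128]
orientation: [-1.853, -2.537, 0.0]
force: [-0.4, 0.1, 0.5]
opening: 0.035
gripper_force: 0.0
```

Emit:
{"name": "play_rows", "arguments": {
  "targets": [0,0,0.15,0,0,0,0.3,0,0,0,0.3,0]
}}

```text
t: 13.78
tool_pos: [0.5528, -0.0235, -0.0159]
orientation: [-1.853, -2.536, 0.0]
force: [-0.2, -0.5, 0.2]
opening: 0.035
gripper_force: 0.0
```

Emit:
{"name": "play_rows", "arguments": {
  "targets": [0,0,0.1,0,0,0,0.2,0,0,0,0.2,0]
}}

```text
t: 14.03
tool_pos: [0.5529, -0.0236, -0.0178]
orientation: [-1.853, -2.537, 0.0]
force: [-0.5, 0.6, -0.1]
opening: 0.0348
gripper_force: 0.0
```

Emit:
{"name": "play_rows", "arguments": {
  "targets": [0,0,0.1,0,0,0,0.2,0,0,0,0.2,0]
}}

```text
t: 14.28
tool_pos: [0.5528, -0.0236, -0.0198]
orientation: [-1.853, -2.537, 0.0]
force: [-0.4, 0.1, 0.2]
opening: 0.035
gripper_force: 0.0
```

Emit:
{"name": "play_rows", "arguments": {
  "targets": [0,0,0,0,0,0,0,0,0,0,0,0,0,0,0,0,0,0,0,0,0,0,0,0],
  "grip": 0.5,
  "grip_force": 15
}}

```text
t: 14.78
tool_pos: [0.5531, -0.0236, -0.0195]
orientation: [1.853, 2.537, 0.0]
force: [0.2, -0.4, -0.7]
opening: 0.0074
gripper_force: 12.5
```

The opening of 7.4 mm suggests the pads are above the shank's middle, so I'll regrip lower.

Emit:
{"name": "play_rows", "arguments": {
  "targets": [0,0,0,0,0,0,0,0,0,0,0,0,0,0,0.1,0,0,0,0.2,0,0,0,0.2,0],
  "grip": 3.5
}}

```text
t: 15.28
tool_pos: [0.5528, -0.0235, -0.0219]
orientation: [-1.853, -2.536, 0.0]
force: [-0.6, -0.4, -1.0]
opening: 0.0346
gripper_force: 0.0
```

Emit:
{"name": "play_rows", "arguments": {
  "targets": [0,0,0.1,0,0,0,0.2,0,0,0,0.2,0]
}}

```text
t: 15.53
tool_pos: [0.5529, -0.0235, -0.0238]
orientation: [-1.853, -2.537, 0.0]
force: [-0.2, -0.1, 0.1]
opening: 0.0351
gripper_force: 0.0
```

Emit:
{"name": "play_rows", "arguments": {
  "targets": [0,0,0.1,0,0,0,0.2,0,0,0,0.2,0]
}}

```text
t: 15.78
tool_pos: [0.5529, -0.0235, -0.0258]
orientation: [-1.853, -2.537, 0.0]
force: [1.4, -0.8, -0.8]
opening: 0.0355
gripper_force: 0.0
```

Emit:
{"name": "play_rows", "arguments": {
  "targets": [0,0,0.1,0,0,0,0.1,0,0,0,0.1,0,0,0,0.1,0,0,0,0.1,0,0,0,0.1,0,0,0,0.1,0],
  "grip": 0.5,
  "grip_force": 15
}}

```text
t: 16.37
tool_pos: [0.553, -0.0236, -0.0266]
orientation: [1.853, 2.537, 0.0]
force: [0.7, -0.5, 0.4]
opening: 0.0093
gripper_force: 15.0
```

Emit:
{"name": "play_rows", "arguments": {
  "targets": [0,0,0,0,0,0,0,0]
}}

```text
t: 16.53
tool_pos: [0.5531, -0.0236, -0.0265]
orientation: [1.853, 2.537, 0.0]
force: [-0.7, 0.8, 0.6]
opening: 0.0092
gripper_force: 15.0
```

The pin is gripped fully (about 10 mm). I'll lift it and approach the fork.

Emit:
{"name": "play_rows", "arguments": {
  "targets": [0,0,-1,0,0,0,-3,0,0,0,-6,0,0,0,-8.5,0,0,0,-8.5,0,0,0,-8.5,0],
  "grip_force": 20
}}

```text
t: 17.03
tool_pos: [0.555, -0.0238, 0.0612]
orientation: [1.851, 2.533, 0.004]
force: [-0.4, -0.3, -0.9]
opening: 0.0095
gripper_force: 20.0
```

```bash
python3 go.py .5562 .1629 .0555 18
```

```text
t 17.0333 pos [ 0.555  -0.0238  0.0612] yaw 17.7 move [17.75  5.79  0.56] roll -0.3 F [-0.4 -0.3 -0.9] open 0.0095 q6 -0.44
```

Emit:
{"name": "play_rows", "arguments": {
  "targets": [2.5,0.8,0,-0.3,6,2,0,-0.3,9.5,3.1,0,-0.3,13,4.2,0,-0.3,16,5.2,0.3,-0.3,17.6,5.8,0.5,-0.3,17.6,5.8,0.5,-0.3,17.6,5.8,0.5,-0.3]
}}

```text
t: 17.7
tool_pos: [0.5534, 0.1622, 0.0519]
orientation: [-1.843, -2.542, 0.003]
force: [-0.7, -0.4, 0.2]
opening: 0.0093
gripper_force: 20.0
```

Emit:
{"name": "play_rows", "arguments": {
  "targets": [0,0,0,0,0,0,1,0,0,0,2.5,0,0,0,4,0,0,0,4,0,0,0,4,0,0,0,4,0]
}}

```text
t: 18.28
tool_pos: [0.555, 0.161, 0.0137]
orientation: [1.848, 2.541, 0.0]
force: [0.8, -0.4, -0.2]
opening: 0.009
gripper_force: 20.0
```

```bash
python3 go.py .5562 .1629 .0155 18; python3 - <<'E'
from h import *
for n in('top','scene'):
    c=cam(n); np.save('pics/%s2.npy'%n,c,allow_pickle=True)
    c0=np.load('pics/%s0.npy'%n,allow_pickle=True).item()
    e=np.array([-.309,.951,0]); P=np.array([.538,.219,.05])
    for k in(-.03,-.015,0): print(n,k,proj(c,P+e*k).round(1))
    u,v=proj(c,P-.015*e).round().astype(int)
    a=c['image'].max(2)[v-9:v+10,u-13:u+14]; b=c0['image'].max(2)[v-9:v+10,u-13:u+14]
    print('origin',u-13,v-9); print('\n'.join(' '.join('%3d'%q for q in r) for r in a)); print('before');print('\n'.join(' '.join('%3d'%q for q in r) for r in b))
E
```

```text
t 18.2833 pos [0.555  0.161  0.0137] yaw 17.9 move [ 0.14  0.17 -0.18] roll -0.1 F [ 0.8 -0.4 -0.2] open 0.009 q6 -0.12
top -0.03 [143.1 206.1]
top -0.015 [134.9 208.4]
top 0 [126.7 210.8]
origin 122 199
154 131 105 105 106 106 106 107 106 105 105 103 106 107 106 106 104 107 104 109 104 105 106 107 107 106 108
155 134 103 104 105 107 104 104 108 107 107 107 106 104 106 106 102 107 107 108 105 104 105 108 104 105 108
153 134 103 107 106 104 105 106 104 104 105 106 106 107 105 109 103 104 107 105 108 105 107 104 105 106 104
154 131 103 103 104 106 106 106 104 104 106 104 102 107 106 106 108 104 103 106 106 105 108 104 105 105 105
156 134 104 102 105 105 107 106 105 107 106 103 106 103 104 107 108 104 105 105 105 104 104 106 106 104 106
156 135 105 103 107 105 103 105 106 103 106 103 107 105 107 106 105 107 105 107 104 105 101 105 105 104 105
156 133 109 103 104 105 107 103 106 107 106 106 106 106 106 106 106 103 105 105 105 106 106 104 105 105 106
156 133 107 107 104 105 104 105 104 107 105 106 103 105 107 104 104 104 104 105 105 106 105 107 105 104 106
156 132 106 104 107 108 107 106 
[... 6715 characters left out ...]
 126 126 126 127 126 127 121 104 100 102 103 104 103
130 139 171 171 167 167 169 165 156 142 135 132 128 127 126 127 127 126 127 125 119 100 101 102 103 104 103
139 154 171 169 166 166 167 166 165 162 160 154 142 133 129 126 126 127 126 124 112  97 100 103 102 102 100
151 163 167 165 163 164 165 167 168 169 167 168 162 153 143 135 131 127 126 121 109 100  98 100 105 113 116
171 170 169 173 174 168 166 166 168 169 169 168 169 167 164 160 154 141 130 124 115 114 114 118 133 153 157
166 169 181 200 199 180 169 166 168 168 169 168 169 169 169 170 167 160 151 147 152 157 159 158 163 171 172
168 169 182 200 194 169 164 167 169 167 169 169 169 169 168 169 171 169 167 167 169 171 170 172 172 171 171
```

The top view is blocked by the gripper. The scene view puts the hole at (352.5,168.8), which agrees with my estimate of the mouth. I'll trim the pose and go in under force control.

Emit:
{"name": "play_rows", "arguments": {
  "targets": [0,0,0,0,0,0,0,0,0,0,0,0]
}}

```text
t: 18.63
tool_pos: [0.5552, 0.1618, 0.014]
orientation: [1.846, 2.541, 0.001]
force: [-0.0, -0.0, -0.5]
opening: 0.0091
gripper_force: 20.0
```

```bash
python3 go.py .5562 .1629 .0155 18
```

```text
t 18.6333 pos [0.5552 0.1618 0.014 ] yaw 18.0 move [ 0.07  0.13 -0.15] roll 0.0 F [-0.  -0.  -0.5] open 0.0091 q6 -0.12
```

Emit:
{"name": "play_rows", "arguments": {
  "targets": [0.1,0.13,-0.15,0,0.3,0.13,-0.15,0,0.6,0.13,-0.15,0,0.9,0.13,-0.15,0,1.2,0.13,-0.15,0,1.2,0.13,-0.15,0,1.2,0.13,-0.15,0]
}}

```text
t: 19.22
tool_pos: [0.5521, 0.1738, 0.0148]
orientation: [-1.846, -2.542, 0.0]
force: [-0.3, 0.0, -0.5]
opening: 0.0094
gripper_force: 20.0
```

Emit:
{"name": "play_rows", "arguments": {
  "targets": [0.2,0,0,0,0.3,0,0,0,0.3,0,0,0]
}}

```text
t: 19.47
tool_pos: [0.5513, 0.1766, 0.0149]
orientation: [-1.846, -2.542, 0.0]
force: [-0.1, 0.0, -0.3]
opening: 0.0092
gripper_force: 20.0
```

Emit:
{"name": "play_rows", "arguments": {
  "targets": [0.2,0,0,0,0.3,0,0,0,0.3,0,0,0]
}}

```text
t: 19.72
tool_pos: [0.5503, 0.1795, 0.0149]
orientation: [-1.846, -2.542, -0.0]
force: [-1.0, -1.2, -0.7]
opening: 0.0092
gripper_force: 20.0
```

Emit:
{"name": "play_rows", "arguments": {
  "targets": [0.2,0,0,0,0.2,0,0,0,0.2,0,0,0]
}}

```text
t: 19.97
tool_pos: [0.55, 0.1813, 0.015]
orientation: [1.846, 2.542, 0.001]
force: [0.7, 0.6, -0.2]
opening: 0.0091
gripper_force: 20.0
```

Emit:
{"name": "play_rows", "arguments": {
  "targets": [0.2,0,0,0,0.2,0,0,0,0.2,0,0,0]
}}

```text
t: 20.22
tool_pos: [0.5494, 0.1832, 0.0151]
orientation: [1.846, 2.542, 0.001]
force: [1.2, 0.7, -0.2]
opening: 0.0091
gripper_force: 20.0
```

Emit:
{"name": "play_rows", "arguments": {
  "targets": [0.2,0,0,0,0.4,0,0,0,0.4,0,0,0]
}}

```text
t: 20.47
tool_pos: [0.5481, 0.1872, 0.015]
orientation: [1.846, 2.542, 0.001]
force: [1.7, 0.0, -0.4]
opening: 0.0093
gripper_force: 20.0
```

Emit:
{"name": "play_rows", "arguments": {
  "targets": [0.2,0,0,0,0.4,0,0,0,0.4,0,0,0]
}}

```text
t: 20.72
tool_pos: [0.5468, 0.1911, 0.015]
orientation: [1.846, 2.542, 0.001]
force: [0.9, 0.7, -0.3]
opening: 0.0091
gripper_force: 20.0
```

Emit:
{"name": "play_rows", "arguments": {
  "targets": [0.2,0,0,0,0.5,0,0,0,0.5,0,0,0]
}}

```text
t: 20.97
tool_pos: [0.5452, 0.196, 0.015]
orientation: [1.846, 2.542, 0.001]
force: [1.6, 1.0, -0.6]
opening: 0.0094
gripper_force: 20.0
```

Emit:
{"name": "play_rows", "arguments": {
  "targets": [0.2,0,0,0,0.5,0,0,0,0.5,0,0,0]
}}

```text
t: 21.22
tool_pos: [0.5437, 0.2006, 0.015]
orientation: [1.846, 2.542, 0.001]
force: [2.5, 0.1, -1.4]
opening: 0.0092
gripper_force: 20.0
```

Emit:
{"name": "play_rows", "arguments": {
  "targets": [0.2,0.04,0.05,0,0.4,0.04,0.08,0,0.4,0.04,0.08,0]
}}

```text
t: 21.47
tool_pos: [0.5426, 0.2046, 0.0142]
orientation: [-1.846, -2.542, -0.0]
force: [1.7, 0.5, 1.4]
opening: 0.0094
gripper_force: 20.0
```

Emit:
{"name": "play_rows", "arguments": {
  "targets": [0.2,0.03,0.03,0,0.4,0.03,0.05,0,0.4,0.03,0.05,0]
}}

```text
t: 21.72
tool_pos: [0.5417, 0.2084, 0.0137]
orientation: [-1.846, -2.542, -0.0]
force: [1.5, 1.1, 1.6]
opening: 0.0088
gripper_force: 20.0
```

Emit:
{"name": "play_rows", "arguments": {
  "targets": [0.1,0,0,0,0.2,0,0,0,0.2,0,0,0]
}}

```text
t: 21.97
tool_pos: [0.5412, 0.2101, 0.0137]
orientation: [1.846, 2.542, 0.0]
force: [2.1, -0.4, 2.0]
opening: 0.0087
gripper_force: 20.0
```

Emit:
{"name": "play_rows", "arguments": {
  "targets": [0.1,0,0,0,0.2,0,0,0,0.2,0,0,0]
}}

```text
t: 22.22
tool_pos: [0.541, 0.2107, 0.0137]
orientation: [1.846, 2.54, -0.002]
force: [4.1, -5.9, 1.8]
opening: 0.0093
gripper_force: 23.1
```

The fingers are against the cheek and the tip is through. I'll release, back off past the head and close.

Emit:
{"name": "play_rows", "arguments": {
  "targets": [-0.15,0,0,0,-0.15,0,0,0,-0.15,0,0,0,-0.15,0,0,0,-0.15,0,0,0,-0.15,0,0,0],
  "grip": 4
}}

```text
t: 22.72
tool_pos: [0.5408, 0.2106, 0.0135]
orientation: [-1.846, -2.542, 0.0]
force: [1.2, 0.1, 0.7]
opening: 0.0393
gripper_force: 0.0
```

Emit:
{"name": "play_rows", "arguments": {
  "targets": [0,0,0,0,-1.5,0,0,0,-3,0,0,0,-4.5,0,0,0,-5.5,0,0,0,-5.5,0,0,0]
}}

```text
t: 23.22
tool_pos: [0.5587, 0.1565, 0.0137]
orientation: [1.848, 2.54, -0.0]
force: [-0.1, 0.9, 0.4]
opening: 0.0401
gripper_force: 0.0
```

Emit:
{"name": "play_rows", "arguments": {
  "targets": [0,0,0,0,0,0,0,0,0,0,0,0,0,0,0,0,0,0,0,0,0,0,0,0,0,0,0,0],
  "grip": 0,
  "grip_force": 20
}}

```text
t: 23.8
tool_pos: [0.5579, 0.1583, 0.0136]
orientation: [-1.846, -2.542, -0.0]
force: [-0.2, 0.5, 0.3]
opening: 0.0013
gripper_force: 0.0
```

```bash
python3 go.py .5465 .193 .0137 18
```

```text
t 23.8 pos [0.5579 0.1583 0.0136] yaw 18.0 move [ 3.65 -0.02 -0.01] roll 0.0 F [-0.2  0.5  0.3] open 0.0013 q6 -0.13
```

Emit:
{"name": "play_rows", "arguments": {
  "targets": [0.5,0,0,0,1,0,0,0,1.5,0,0,0,2,0,0,0,2.2,0,0,0,2.2,0,0,0]
}}

```text
t: 24.3
tool_pos: [0.551, 0.1797, 0.0136]
orientation: [-1.845, -2.542, -0.0]
force: [0.0, 0.3, -0.5]
opening: 0.0004
gripper_force: 0.0
```

Emit:
{"name": "play_rows", "arguments": {
  "targets": [0.2,0,0,0,0.4,0,0,0,0.6,0,0,0,0.6,0,0,0]
}}

```text
t: 24.63
tool_pos: [0.5494, 0.1849, 0.0137]
orientation: [1.846, 2.542, 0.0]
force: [0.0, -1.1, 0.6]
opening: 0.0006
gripper_force: 0.1
```

Emit:
{"name": "play_rows", "arguments": {
  "targets": [0.2,0,0,0,0.4,0,0,0,0.6,0,0,0,0.6,0,0,0]
}}

```text
t: 24.97
tool_pos: [0.5477, 0.1907, 0.0138]
orientation: [1.846, 2.542, 0.0]
force: [0.5, -0.1, 0.9]
opening: 0.0007
gripper_force: 0.3
```

Emit:
{"name": "play_rows", "arguments": {
  "targets": [0.2,0,0,0,0.4,0,0,0,0.6,0,0,0,0.6,0,0,0]
}}

```text
t: 25.3
tool_pos: [0.5453, 0.1967, 0.0134]
orientation: [-1.846, -2.541, 0.0]
force: [0.0, 0.3, 0.0]
opening: 0.0006
gripper_force: 0.0
```

Emit:
{"name": "play_rows", "arguments": {
  "targets": [0.2,0,0,0,0.4,0,0,0,0.4,0,0,0]
}}

```text
t: 25.55
tool_pos: [0.5442, 0.2003, 0.0135]
orientation: [-1.846, -2.542, 0.0]
force: [-0.4, 0.3, 0.2]
opening: 0.0004
gripper_force: 0.0
```

Emit:
{"name": "play_rows", "arguments": {
  "targets": [0.1,0,0,0,0.2,0,0,0,0.2,0,0,0]
}}

```text
t: 25.8
tool_pos: [0.544, 0.2013, 0.0136]
orientation: [1.846, 2.541, -0.001]
force: [0.7, -3.8, 0.3]
opening: 0.0004
gripper_force: 2.0
```

Emit:
{"name": "play_rows", "arguments": {
  "targets": [0.1,0,0,0,0.2,0,0,0,0.2,0,0,0]
}}

```text
t: 26.05
tool_pos: [0.5439, 0.2014, 0.0136]
orientation: [1.845, 2.539, -0.004]
force: [3.0, -12.4, -0.2]
opening: 0.0006
gripper_force: 6.0
```

The stop is firm, exactly 10 mm (one head thickness) short of where the fingers met the cheek, so the head is seated. I'll retreat and check.

Emit:
{"name": "play_rows", "arguments": {
  "targets": [-1,0,0,0,-3,0,0,0,-6,0,0,0,-9,0,-2,0,-12,0,-6,0,-15,-2,-10,0,-17,-4,-12,0,-17,-4,-12,0]
}}

```text
t: 26.72
tool_pos: [0.5597, 0.0263, 0.139]
orientation: [1.845, 2.535, 0.005]
force: [0.2, -0.1, 1.1]
opening: 0.0005
gripper_force: 0.0
```

Emit:
{"name": "play_rows", "arguments": {
  "targets": [0,0,0,0,0,0,0,0]
}}

```text
t: 26.88
tool_pos: [0.5579, 0.0299, 0.1334]
orientation: [-1.848, -2.54, -0.002]
force: [0.2, 0.2, -1.1]
opening: 0.0007
gripper_force: 0.0
```

```bash
python3 - <<'E'
from h import *
e=np.array([-.309,.951,0]);P=np.array([.538,.219,.05])
for n in('top','scene'):
    c=cam(n);c0=np.load('pics/%s0.npy'%n,allow_pickle=True).item()
    u,v=proj(c,P+.02*e).astype(int);x,y=u-35,v-30
    d=cv2.absdiff(c['image'],c0['image']).max(2)[y:y+60,x:x+70]
    k,l,st,ce=cv2.connectedComponentsWithStats((d>30).astype(np.uint8))
    print(n,[(st[i].tolist()[:2],st[i].tolist()[2:],(ce[i]+[x,y]).round(1).tolist()) for i in range(1,k) if st[i,4]>8],'off',x,y)
    print(' head pred',proj(c,P-.005*e).round(1),'headtop end',proj(c,P-.01*e+[0,0,.008]).round(1),'tip pred',proj(c,P+.056*e).round(1))
print(read_state()['force'],read_state()['tool_pos'])
E
```

```text
top [([0, 0], [41, 60, 1458], [94.4, 219.5]), ([31, 0], [39, 33, 864], [133.0, 197.7]), ([17, 12], [6, 7, 27], [99.4, 199.0]), ([36, 31], [5, 8, 24], [118.3, 218.9]), ([65, 33], [3, 7, 14], [146.1, 219.6])] off 80 184
 head pred [129.5 210. ] headtop end [130.9 208.5] tip pred [ 95.7 219.9]
scene [([0, 0], [70, 43, 1610], [354.1, 148.0]), ([0, 28], [18, 8, 18], [328.5, 165.6]), ([51, 36], [19, 24, 168], [384.3, 185.5]), ([25, 38], [25, 22, 267], [355.7, 186.3])] off 320 134
 head pred [351.5 170.7] headtop end [351.1 169.7] tip pred [360.8 155.3]
[-0.60675569  0.79679542 -0.61053746] [0.55668719 0.03092964 0.13147403]
```

The image difference is swamped by the arm's shadow. The contact geometry is clear enough, so I'm handing in.

```bash
python3 -c "
from plant import workorder
print(workorder.close_job())"
```

```text
the job is handed in; nothing more can be done
None
```

The job is handed in, with no verdict returned: the pin was laid flat on the mat, retaken by its shank and pushed through the fork until its head stopped hard against the cheek; that it is fully seated is judged from contact positions (10 mm, the head's thickness), since the final camera check was inconclusive.

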